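Stand up the fallen bottle and load the crate, tall at the back

ROBOT

A 6-joint arm with a two-finger parallel gripper is mounted at the origin on the work surface. World frame = base frame: x ahead of the robot, y to its left, z up, the work surface at z = 0. Lengths are in m, angles in rad, forces in N, time in s.
With the tool pointing down it reaches from about 0.35 to 1 m from the base axis. Payload 7.1 kg.
Tool frame: the origin (TCP) lies between the finger pads; the fingertips stand 22 mm ahead of it and the grasp point (between the pads) lies 3 mm ahead of it; x points along the fingers, y is the direction in which the jaws open and shut, and the axes are right-handed (so a half turn about x gives the same grasp; the last joint's range is limited). The gripper opens to 85 mm and grips with 20 to 120 N. Pads are 22 mm wide; open, the fingers measure 114 mm over their backs; the gripper's body (76 mm by 85 mm) begins 54 mm behind the grasp point. The pads swing forward as they close: fully open they stand 13 mm farther back than shut.
Start: joints at [-1.263, 0.423, 1.63, -0, 1.089, -0.019], TCP at [0.201, -0.592, 0.225] pointing down, gripper open.
Joint ranges: [-3, 3], [-0.9, 2.11], [0.09, 2.58], [-1.31, 4.45], [0.11, 2.69], [-2.54, 2.54]. Speed limits (rad/s): [2.39, 2.39, 3.01, 3.14, 3.14, 3.14].

INTERFACE

Orientations are given as a rotation vector (axis times angle).
In Python, from rig import manip gives the robot as it stands. The module is installed in compiled form; this text tells all that it offers. Calls block until the motion is done:
- manip.move_to(position, orientation): joint-space move of the TCP to a pose.
- manip.servo_line(position, orientation=None, rate=0.15): straight line of the TCP; orientation=None keeps the orientation; rate is the mean speed in m/s.
- manip.set_joints(angles): joint-space move.
- manip.command_gripper(opening, f_grip=None): finger opening in m; f_grip is the grip in N (None keeps the last); returns when the fingers have stopped.
- manip.hold(seconds).
- manip.solve_ik(position, orientation): joint angles nearest the present ones, or None.
- manip.camera(name): name is "scene" or "side" or "wrist"; returns a dict with "image" (400x640x3 uint8, red, green, blue), "fx", "fy", "cx", "cy" (pixels), "cam_to_world" (4x4, takes a point from camera to world coordinates); the wrist camera has in their place "mount" (4x4, takes a point from camera to tool coordinates, whose origin is the TCP and whose axes are the tool frame's). Camera axes: x right, y down, z forward; pixel columns grow to the right and rows downward; lengths in m; the calibration is good to about 2 mm. A picture is of the moment at which its call begins: read the wrist's pose just before it. There is no depth.
A pose or a line that the arm cannot do raises manip.IKError and nothing moves.
- manip.sign_off(): hands the job in, once; it reports no verdict.
Readings, each from a call of its own:
- manip.get_time(): time.
- manip.get_joint_positions(): joint angles.
- manip.get_joint_vel(): joint speeds.
- manip.get_tau(): joint torques, N m.
- manip.get_position(): TCP position.
- manip.get_ee_rot(): TCP orientation.
- manip.get_contact_force(): force on the tool from outside, world axes, zero at the start.
- manip.get_torque(): the same for the moment, N m.
- manip.get_width(): finger opening in m.
Only numpy, scipy, OpenCV 4.12 (cv2) and the standard library are available. Lean on these libraries where they do the work, as an engineer would, in place of code of your own. Each camera call takes 0.05 s, during which the arm holds its last target. There are 200 camera calls.

TASK

Load the small blue crate with the tall things at the back. The amber oil bottle has fallen over: first stand it upright on the bench and let go of it there; then get it and the green sauce bottle upright into the two back cells (the side away from the robot), one in each, and only after both are in and released, set the short white tub with the orange lid upright in the wide front bay. Set things down gently, never dropping them, keep the sauce bottle and tub upright, and leave everything else on the bench where it is.

Things in the scene. Friction and masses are not known exactly. Their poses are not given: they have to be found in the camera images.
- crate: Blue open crate, fixed to the bench, 166 x 166 mm (rim 180), 60 mm tall; walls, partitions and floor 6 mm. Origin: centre of its underside, z up; x points to its back, away from the robot (turned up to 0.3 rad). A partition at x = 0 parts front from back. Back: two cells 74 x 74 mm inside, centred at x = 40, y = +40 and -40 mm. Front: one bay, 74 (x) by 154 mm (y), centred at x = -40, y = 0.
- back_left (a point): centre of the floor of the back cell on the crate's +y side (floor top, 6 mm above the bench)
- back_right (a point): centre of the floor of the back cell on the crate's -y side (floor top, 6 mm above the bench)
- front_bay (a point): centre of the floor of the wide front bay (floor top, 6 mm above the bench)
- oil: Square amber bottle, white label, red cap, about 0.3 kg, lying on a flat side, 202 mm long. Its x runs from base to cap, y and z are square to its sides; origin on the centre line, 80 mm from the base. Body 56 x 56 mm, x -80 to +60 mm; shoulder 40 mm square to +73; round red cap 32 mm across, to +122 mm. It stands stably on its base (x up); its centre of mass is near the origin.
- oil_base (a point): centre of the oil bottle's base face (80 mm from its origin along -x)
- oil_cap (a point): centre of the end of the oil bottle's red cap (122 mm from its origin along +x)
- sauce: Round green sauce bottle, standing, 0.4 kg or so: body 58 mm diameter to 132 mm height, tapering to 30 mm diameter at 155 mm, then a white neck-and-cap of 30 mm diameter up to 205 mm. Origin: centre of its underside, z up.
- tub: Short white round tub, standing, 0.25 kg or so, 54 mm diameter at the foot, 62 mm at 82 mm height, orange lid 66 mm diameter from 81 to 95 mm height. Origin: centre of its underside, z up.
- jar: Bystander, to be left where it is: brown squat jar with a brass-coloured lid, 64 mm diameter, 85 mm tall. Origin: centre of its underside, z up.
- tin: Bystander, to be left where it is: food tin with a green label, 66 mm diameter, 80 mm tall. Origin: centre of its underside, z up.
- small_tin: Bystander, to be left where it is: small tin with a red label, 52 mm diameter, 55 mm tall. Origin: centre of its underside, z up.
- spice_box: Bystander, to be left where it is: orange plastic box with a white lid band, 75 mm (its x) by 45 mm (y), 60 mm tall. Origin: centre of its underside, z up.
- cartons: Bystander, to be left where it is: brown cardboard carton 100 mm (x) by 120 mm (y), 70 mm tall. Origin: centre of its underside, z up.
- ice_tub: Bystander, to be left where it is: open white round tub, about 120 mm across, 100 mm tall. Origin: centre of its underside, z up.
Not all that is in view belongs to the job. Several things have the shape of the oil; the one meant has the colours described above.

How it is judged:
By the outcome, as a careful person would: the job done as asked, in the order asked, and still so for the second after the job is handed in, with the robot touching nothing.
It also fails if it takes over 72 s, if anything falls off the work surface, if the arm or the gripper's body presses on something with over 40 N, if the wrist force passes 120 N, or if a joint passes its speed limit or range.

## Working session

There is one attempt and no reset: what is moved stays moved. The work goes in short steps, each a Python script; the robot and the scene stay as the last script left them, time stands still between calls to the robot, and variables do not carry over. Pictures are saved under pics/ and viewed, about 8 in all and at most 12, crops included, and the job is handed in when it is done.

```bash
mkdir -p pics; python3 - <<'E'
from rig import manip
import cv2,numpy as np
np.set_printoptions(precision=4,suppress=True)
for n in("scene","side"):
    c=manip.camera(n); cv2.imwrite(f"pics/{n}0.png",cv2.cvtColor(c["image"],cv2.COLOR_RGB2BGR))
    print(n,c["fx"],c["fy"],c["cx"],c["cy"]);print(c["cam_to_world"])
c=manip.camera("wrist");print(c["mount"],c["fx"],c["cx"],c["cy"])
print(manip.get_position(),manip.get_ee_rot(),manip.get_time(),manip.get_width())
E
```

```text
scene 465.7912088668705 465.7912088668705 316.80041871139036 197.95757846667397
[[-0.0598  0.7294 -0.6815  1.6042]
 [ 0.9981  0.0351 -0.05    0.0142]
 [-0.0126 -0.6832 -0.7301  1.2432]
 [ 0.      0.      0.      1.    ]]
side 504.2300607237386 504.2300607237386 327.0424483465068 210.26168822708885
[[ 0.7493  0.4299 -0.5038  1.3091]
 [ 0.662  -0.4638  0.5888 -1.0192]
 [ 0.0194 -0.7746 -0.6321  1.0977]
 [ 0.      0.      0.      1.    ]]
[[-0.0019 -0.2942  0.9557 -0.1494]
 [ 1.      0.0002  0.0021 -0.0001]
 [-0.0008  0.9557  0.2942 -0.0747]
 [ 0.      0.      0.      1.    ]] 279.23173216325205 319.2015217061546 201.64323022193216
[ 0.2006 -0.5915  0.2248] [ 2.0448  0.3384 -2.0452] 0.15 0.08515465300728599
```

View pics/scene0.png

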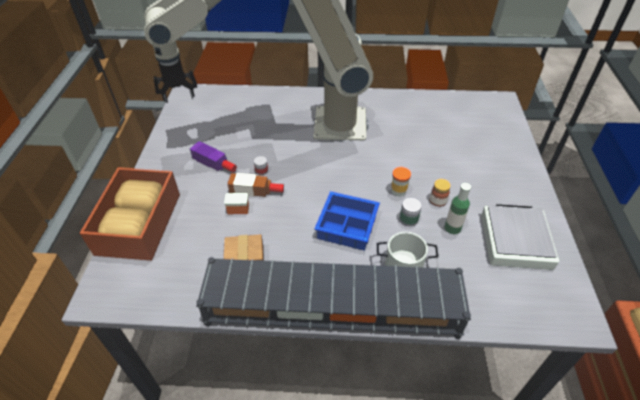

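View pics/side0.png

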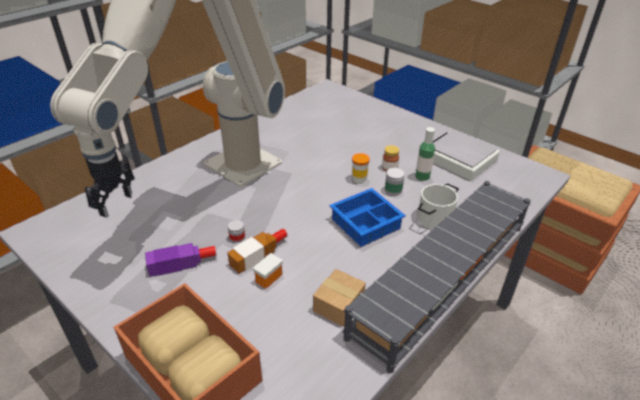

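The scene view is robot-facing, so image right is +y and down is +x.
- **Oil:** amber bottle lying at about (250,184), cap at (283,188). The purple one at (212,156) is a decoy.
- **Crate:** (348,220).
- **Tub (orange lid):** (401,180).
- **Jar:** (441,192).
- **Tin:** (411,212).
- **Sauce:** (458,210).

I'll get rough positions, then look with the wrist camera.

```bash
cat > h.py <<'E'
from rig import manip
import cv2,numpy as np
from scipy.spatial.transform import Rotation as Rn
np.set_printoptions(precision=4,suppress=True)
def cam(n,save=None):
    if n=="wrist":
        p=np.array(manip.get_position());R=Rn.from_rotvec(manip.get_ee_rot()).as_matrix()
    c=manip.camera(n)
    if n=="wrist":
        T=np.eye(4);T[:3,:3]=R;T[:3,3]=p;c["cam_to_world"]=T@np.array(c["mount"])
    if save: 
        cv2.imwrite(save,cv2.cvtColor(c["image"],cv2.COLOR_RGB2BGR))
        np.savez(save[:-3]+"npz",**{k:v for k,v in c.items()})
    return c
def ray(c,u,v):
    T=c["cam_to_world"];d=T[:3,:3]@np.array([(u-c["cx"])/c["fx"],(v-c["cy"])/c["fy"],1]);return T[:3,3],d
def at(c,u,v,z):
    o,d=ray(c,u,v);return o+d*(z-o[2])/d[2]
def proj(c,P):
    T=np.linalg.inv(c["cam_to_world"]);q=np.atleast_2d(P)@T[:3,:3].T+T[:3,3]
    return np.c_[c["fx"]*q[:,0]/q[:,2]+c["cx"],c["fy"]*q[:,1]/q[:,2]+c["cy"]]
def orient(x,y):
    "rotvec with tool x along x, tool y nearest y"
    x=np.array(x,float);x/=np.linalg.norm(x);y=np.array(y,float);y-=x*(x@y);y/=np.linalg.norm(y)
    return Rn.from_matrix(np.c_[x,y,np.cross(x,y)]).as_rotvec()
def seg(c,lo,hi,box=None):
    m=cv2.inRange(cv2.cvtColor(c["image"],cv2.COLOR_RGB2HSV),lo,hi)
    n,l,s,ce=cv2.connectedComponentsWithStats(m)
    return m,sorted([(int(s[i][4]),s[i][:4].tolist(),ce[i].round(1).tolist()) for i in range(1,n) if s[i][4]>8],reverse=True)[:4]
E
python3 - <<'E'
from h import *
c=cam("scene")
for n,u,v,z in [("oilcap",283,188,.028),("oilbody",248,184,.04),("crate",348,213,.06),("tublid",401,174,.095),("jarlid",441,186,.085),("tin",411,205,.08),("saucetop",465,187,.205),("smtin",261,160,.055),("spice",237,200,.06),("carton",243,242,.07),("pot",408,242,.1),("purplecap",233,167,.028)]: print(n,at(c,u,v,z))
print(Rn.from_rotvec(manip.get_ee_rot()).as_matrix())
E
```

```text
oilcap [ 0.4261 -0.1953  0.028 ]
oilbody [ 0.4235 -0.3232  0.04  ]
crate [0.5641 0.0425 0.06  ]
tublid [0.4023 0.226  0.095 ]
jarlid [0.4456 0.3624 0.085 ]
tin [0.5356 0.2528 0.08  ]
saucetop [0.5665 0.3999 0.205 ]
smtin [ 0.3085 -0.2903  0.055 ]
spice [ 0.5228 -0.3433  0.06  ]
carton [ 0.7117 -0.2889  0.07  ]
pot [0.709  0.2275 0.1   ]
purplecap [ 0.3235 -0.3987  0.028 ]
[[-0.0003  0.321  -0.9471]
 [ 0.0009 -0.9471 -0.321 ]
 [-1.     -0.001  -0.    ]]
```

```bash
python3 - <<'E'
from h import *
manip.move_to([0.42,-0.25,0.27],orient([0,0,-1],[1,0,0]))
print(manip.get_joint_positions(),manip.get_time())
c1=cam("wrist","pics/w1.png")
manip.move_to([0.50,0.12,0.32],orient([0,0,-1],[1,0,0]))
print(manip.get_joint_positions(),manip.get_time())
c2=cam("wrist","pics/w2.png")
im=np.hstack([c1["image"],c2["image"]]);im=cv2.resize(np.vstack([c1["image"],c2["image"]]),(480,600),interpolation=cv2.INTER_AREA)
im=cv2.imwrite("pics/w12.png",cv2.cvtColor(im,cv2.COLOR_RGB2BGR))
E
```

```text
[-0.5625  0.1663  1.8799 -0.0003  1.0952 -0.561 ] 1.7083
[ 0.2108  0.1548  1.7731 -0.0004  1.2142  0.2119] 3.1833
```

View pics/w12.png

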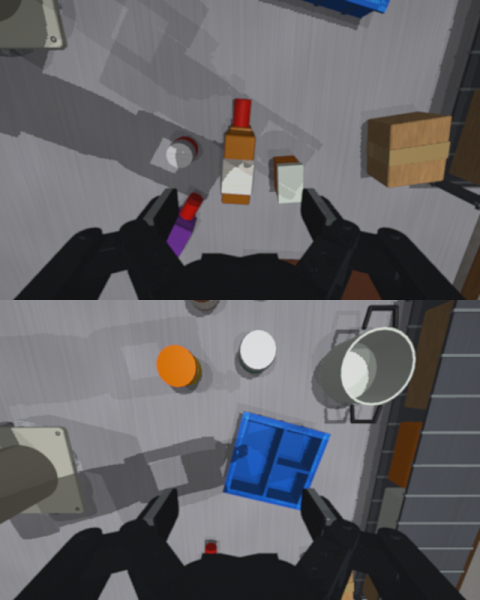

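Wrist view 1 (display is 0.75 scale): the oil lies along +y, cap at full px (323,131) and base at (315,271). The spice box sits close on its +x side and the small tin on its -x side. Wrist view 2 shows the crate at px ~(368,213), the tub's orange lid at (237,88) and the pot on the right. I'll fit these numerically and overlay the result.

```bash
python3 - <<'E'
from h import *
from scipy.optimize import minimize,least_squares
c1=dict(np.load("pics/w1.npz"));c2=dict(np.load("pics/w2.npz"));sc=cam("scene");sd=cam("side")
for c,n in((sc,"scene"),(sd,"side")):
    np.savez(f"pics/{n}.npz",**c)
def sil(c,groups):
    m=np.zeros((400,640),np.uint8)
    for P in groups: cv2.fillConvexPoly(m,cv2.convexHull(np.float32(proj(c,P))).round().astype(np.int32),255)
    return m
def box(x0,x1,y0,y1,z0,z1): return np.array([[x,y,z] for x in(x0,x1) for y in(y0,y1) for z in(z0,z1)])
def fit(c,mask,model,p0,steps):
    dil=cv2.distanceTransform(cv2.bitwise_not(mask),cv2.DIST_L2,3)
    def cost(p):
        s=sil(c,model(p));valid=np.ones_like(s);return 1-((s&mask)>0).sum()/((s|mask)>0).sum()
    sx=np.vstack([p0]+[np.array(p0)+np.eye(len(p0))[i]*steps[i] for i in range(len(p0))])
    r=minimize(cost,p0,method="Nelder-Mead",options=dict(initial_simplex=sx,maxiter=300));return r.x,r.fun
def T2(P,p): 
    a=p[2];R=np.array([[np.cos(a),-np.sin(a),0],[np.sin(a),np.cos(a),0],[0,0,1]]);return P@R.T+[p[0],p[1],0]
def oil(p): return [T2(b,p) for b in (box(-.08,.06,-.028,.028,0,.056),box(.06,.073,-.02,.02,.008,.048),box(.073,.122,-.016,.016,.018,.038))]
def crate(p): return [T2(np.vstack([box(-.09,.09,-.09,.09,.058,.06),box(-.083,.083,-.083,.083,0,.01)]),p)]
hsv=cv2.cvtColor(c1["image"],cv2.COLOR_RGB2HSV)
m=cv2.inRange(hsv,(0,110,60),(25,255,255))|cv2.inRange(hsv,(170,110,60),(180,255,255))
lab=cv2.inRange(hsv,(0,0,170),(180,60,255));m|=lab
m[:, :290]=0;m[:,345:]=0;m[:125]=0;m[280:]=0;m=cv2.morphologyEx(m,cv2.MORPH_CLOSE,np.ones((5,5)))
n,l,s,_=cv2.connectedComponentsWithStats(m);i=1+s[1:,4].argmax();m=np.uint8(l==i)*255;print(s[i])
po,f=fit(c1,m,oil,[.42,-.29,1.57],[.02,.02,.1]);print("oil",po,f)
hsv=cv2.cvtColor(c2["image"],cv2.COLOR_RGB2HSV)
mb=cv2.inRange(hsv,(100,120,40),(125,255,255));
mb=cv2.morphologyEx(mb,cv2.MORPH_CLOSE,np.ones((9,9)))
n,l,s,_=cv2.connectedComponentsWithStats(mb);i=1+s[1:,4].argmax();mb=np.uint8(l==i)*255
hull=cv2.convexHull(cv2.findContours(mb,0,2)[0][0]);mb[:]=0;cv2.fillConvexPoly(mb,hull,255)
pc,f=fit(c2,mb,crate,[.56,.04,-.2],[.02,.02,.1]);print("crate",pc,f)
mo=cv2.inRange(hsv,(5,150,120),(22,255,255));n,l,s,ce=cv2.connectedComponentsWithStats(mo[:180]);i=1+s[1:,4].argmax();
print("tub lid",s[i],ce[i],at(c2,*ce[i],.095))
mt=cv2.inRange(hsv,(0,0,190),(180,40,255))[:100,300:380];n,l,s,ce=cv2.connectedComponentsWithStats(mt);i=1+s[1:,4].argmax();print("tin",at(c2,ce[i][0]+300,ce[i][1],.08))
# sauce white cap in scene & side
for c,b in((sc,(450,480,178,205)),(sd,(415,445,122,142))):
    im=c["image"][b[2]:b[3],b[0]:b[1]]
    print(b)
def cen(x):return
o=[cv2.resize(c["image"][y:y+80,x:x+100],None,fx=4,fy=4,interpolation=cv2.INTER_CUBIC) for c,x,y in((sc,380,160),(sd,340,115))]
v1=c1["image"].copy();v2=c2["image"].copy()
cv2.drawContours(v1,cv2.findContours(sil(c1,oil(po)),0,2)[0],-1,(0,255,0),1)
cv2.drawContours(v2,cv2.findContours(sil(c2,crate(pc)),0,2)[0],-1,(0,255,0),1)
q=proj(c2,T2(np.array([[.04,.04,.006],[.04,-.04,.006],[-.04,0,.006]]),pc))
for k,(u,v) in enumerate(q): cv2.circle(v2,(int(u),int(v)),k+1,(255,255,0),-1)
w=[cv2.resize(v1[120:280,250:450],(400,320)),cv2.resize(v2[130:290,270:470],(400,320))]
cv2.imwrite("pics/ov.png",cv2.cvtColor(cv2.resize(np.vstack([np.hstack(o),np.hstack(w)]),(750,600)),cv2.COLOR_RGB2BGR))
E
```

```text
[ 299  132   42   82 2486]
oil [ 0.4181 -0.3196  1.5062] 0.518970189701897
crate [ 0.5721  0.0392 -0.2511] 0.008413836086008097
tub lid [ 209   60   53   56 2307] [235.0724  87.7035] [0.3952 0.2266 0.095 ]
tin [0.5312 0.2541 0.08  ]
(450, 480, 178, 205)
(415, 445, 122, 142)
```

View pics/ov.png

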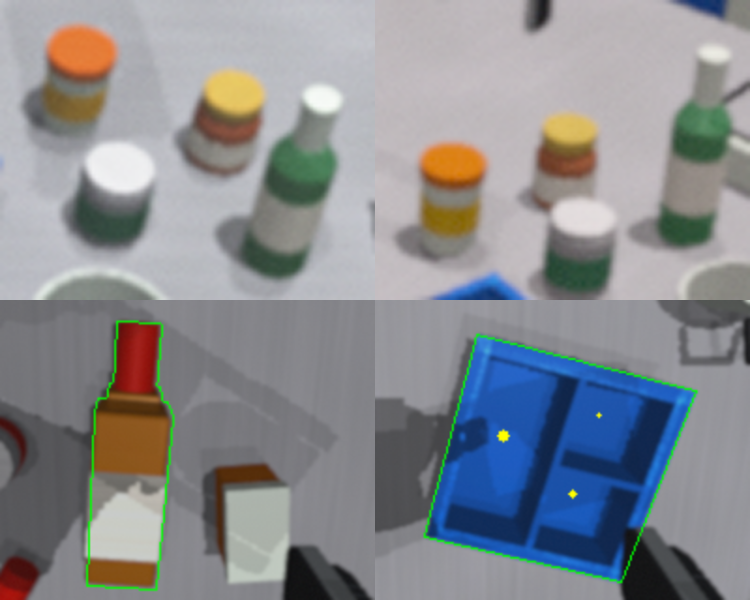

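```bash
cat >> h.py <<'E'
OIL=np.array([.418,-.3196]);OY=1.5062;CR=np.array([.5721,.0392]);CY=-.2511
Z=np.array([0,0,1.])
def hd(a): return np.array([np.cos(a),np.sin(a),0])
def cr(x,y): return CR+hd(CY)[:2]*x+hd(CY+np.pi/2)[:2]*y
S20,C20=np.sin(np.radians(20)),np.cos(np.radians(20))
def pickR(h): return orient(-S20*h-C20*Z,np.cross(h,Z))
def standR(h): return orient(C20*h-S20*Z,np.cross(h,Z))
def tcp(g,R): return np.array(g)-.003*Rn.from_rotvec(R).as_matrix()[:,0]
E
python3 - <<'E'
from h import *
sc=dict(np.load("pics/scene.npz"));sd=dict(np.load("pics/side.npz"))
def tri(a,b):
    (o,d),(p,e)=ray(sc,*a),ray(sd,*b);t=np.linalg.lstsq(np.c_[d,-e],p-o,rcond=None)[0];return (o+d*t[0]+p+e*t[1])/2
print("sauce top",tri((465.6,186.1),(430.1,129.7)),at(sc,465.6,186.1,.205),at(sd,430.1,129.7,.205))
print("tub",at(sd,360.8,156.3,.095),"jar",at(sd,392.3,150.7,.085),at(sc,442.3,184.8,.085))
h=hd(OY);R=pickR(h)
for z in(.03,.15,.3): print(z,manip.solve_ik(tcp([*OIL,z],R),R))
for pos in([.45,-.17],[.5,-.17],[.55,-.17],[.6,-.2]):
  for k in(CY,CY+np.pi/2,CY-np.pi/2):
    R=standR(hd(k));print(pos,round(k,2),[manip.solve_ik(tcp([*pos,z],R),R) for z in(.082,.2)])
E
```

```text
sauce top [0.5604 0.4034 0.2002] [0.5625 0.4024 0.205 ] [0.5669 0.3935 0.205 ]
tub [0.3947 0.2302 0.095 ] jar [0.4478 0.3532 0.085 ] [0.4395 0.3676 0.085 ]
0.03 [-0.4913  0.5808  2.0564 -0.756   0.4711  0.2481]
0.15 [-0.4913  0.3472  2.0195 -0.5103  0.6912 -0.0435]
0.3 [-0.4913  0.1279  1.8903 -0.3772  1.0072 -0.2421]
[0.45, -0.17] -0.25 [array([-0.588 ,  1.091 ,  2.5639,  2.8226,  1.7088, -1.7354]), None]
[0.45, -0.17] 1.32 [array([-0.8951,  0.9112,  1.7744,  0.8523,  1.5121, -1.2103]), array([-0.8951,  0.7021,  1.8044,  0.8523,  1.6302, -1.0755])]
[0.45, -0.17] -1.82 [array([ 0.1891,  0.8848,  1.8966, -1.0433,  1.3909, -1.9009]), array([ 0.1891,  0.6562,  1.9284, -1.0212,  1.4921, -2.0712])]
[0.5, -0.17] -0.25 [array([-0.4711,  0.9924,  2.4851,  2.935 ,  1.5502, -1.6428]), array([-0.4711,  0.5441,  2.5471,  2.9172,  1.1726, -1.5589])]
[0.5, -0.17] 1.32 [array([-0.8323,  0.9311,  1.6976,  0.9046,  1.5259, -1.1477]), array([-0.8323,  0.7323,  1.7268,  0.9056,  1.6308, -1.0144])]
[0.5, -0.17] -1.82 [array([ 0.173 ,  0.908 ,  1.7876, -1.0455,  1.4285, -1.9792]), array([ 0.173 ,  0.697 
[... 213 characters left out ...]
[-0.776 ,  0.9554,  1.6132,  0.9503,  1.5387, -1.0822]), array([-0.776 ,  0.7663,  1.6418,  0.9522,  1.632 , -0.9516])]
[0.55, -0.17] -1.82 [array([ 0.1594,  0.9377,  1.6738, -1.0481,  1.4651, -2.0557]), array([ 0.1594,  0.7418,  1.7029, -1.0389,  1.5492, -2.2003])]
[0.6, -0.2] -0.25 [array([-0.4165,  0.8821,  2.2903,  2.9779,  1.252 , -1.5761]), array([-0.4165,  0.5435,  2.3352,  2.9519,  0.9629, -1.5186])]
[0.6, -0.2] 1.32 [array([-0.757 ,  1.0011,  1.4703,  0.9651,  1.5856, -0.9963]), array([-0.757 ,  0.8257,  1.4983,  0.972 ,  1.6692, -0.8747])]
[0.6, -0.2] -1.82 [array([ 0.1039,  0.9703,  1.5649, -1.0867,  1.4758, -2.1374]), array([ 0.1039,  0.7862,  1.5932, -1.0786,  1.5489, -2.2752])]
```

```bash
python3 - <<'E'
from h import *
R=pickR(hd(OY))
manip.move_to(tcp([*OIL,.17],R),R)
manip.command_gripper(.078,40)
manip.servo_line(tcp([*OIL,.03],R),rate=.15)
print(manip.get_position(),manip.get_contact_force(),manip.get_time())
manip.command_gripper(.03,40); print(manip.get_width())
manip.servo_line(tcp([*OIL,.2],R),rate=.2)
print(manip.get_width(),manip.get_contact_force(),manip.get_time())
R=standR(hd(CY+np.pi/2));P=[.48,-.17]
manip.move_to(tcp([*P,.17],R),R)
print(manip.get_position(),manip.get_width(),manip.get_contact_force(),manip.get_time())
cam("side","pics/s1.png")
E
python3 -c "
import cv2;cv2.imwrite('pics/s1c.png',cv2.resize(cv2.imread('pics/s1.png')[130:330,150:400],(750,600)))"
```

```text
[ 0.4184 -0.3187  0.0332] [-0.0953  0.4298  0.3319] 6.3583
0.055074869268604616
0.05517602106608727 [-1.0862  0.0075 -2.606 ] 7.6917
[ 0.4789 -0.1724  0.1703] 0.055295792036328985 [ 0.227   0.3015 -2.6405] 8.9
```

View pics/s1c.png

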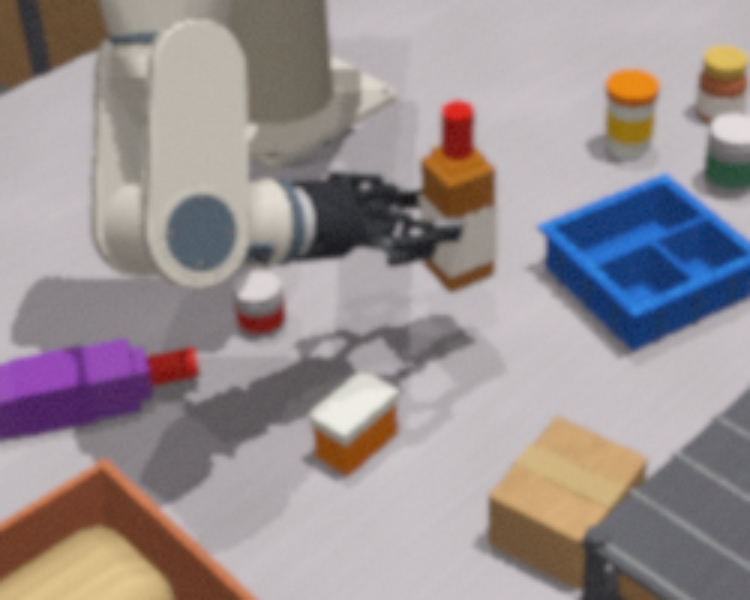

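The side view shows the oil upright in the grip with clear bench below. I'll lower it until it touches.

```bash
cat >> h.py <<'E'
def touch(g,R,z0,zmin,df=2.5):
    "lower in 1 mm steps from grasp height z0 until the load is felt"
    manip.servo_line(tcp([*g,z0],R),rate=.1); manip.hold(.15)
    f0=manip.get_contact_force()[2];z=z0
    while z>zmin:
        z-=.001;manip.servo_line(tcp([*g,z],R),rate=.03)
        f=manip.get_contact_force()[2]
        if f-f0>df: break
    print("touch",round(z,4),round(f0,2),round(f,2),manip.get_time());return z
E
python3 - <<'E'
from h import *
R=standR(hd(CY+np.pi/2));P=np.array([.48,-.17])
z=touch(P,R,.086,.072)
manip.command_gripper(.08);manip.hold(.2)
X=Rn.from_rotvec(R).as_matrix()[:,0]
p=np.array(manip.get_position());manip.servo_line(p-.12*X,rate=.2)
manip.servo_line(p-.12*X+[0,0,.2],rate=.35)
Rd=orient([0,0,-1],hd(CY))
manip.move_to([.48,-.12,.36],orient([0,0,-1],hd(CY)))
print(manip.get_joint_positions(),manip.get_time())
c=cam("wrist","pics/w3.png");cam("side","pics/s2.png")
E
python3 -c "
import cv2,numpy as np
a=cv2.imread('pics/s2.png')[130:290,200:400];b=cv2.imread('pics/w3.png')
cv2.imwrite('pics/m3.png',np.hstack([cv2.resize(b,(480,300)),cv2.resize(a,(320,256),interpolation=3)[:300] if 0 else cv2.copyMakeBorder(cv2.resize(a,(320,256)),0,44,0,0,0)]))"
```

```text
touch 0.078 -2.15 3.64 12.0917
[-0.2696  0.0899  1.7603  0.001   1.2961 -0.0195] 15.05
```

View pics/m3.png

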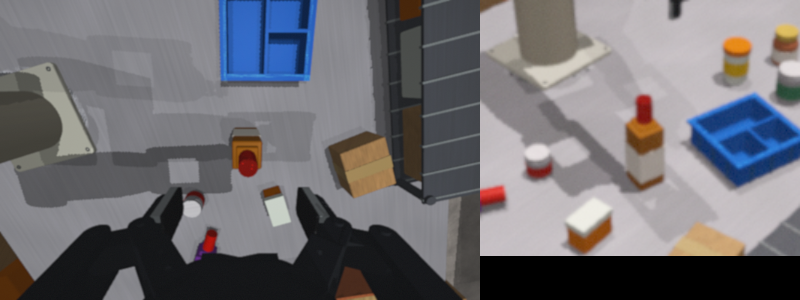

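```bash
python3 - <<'E'
from h import *
c=dict(np.load("pics/w3.npz"))
hsv=cv2.cvtColor(c["image"],cv2.COLOR_RGB2HSV)
m=cv2.inRange(hsv,(0,150,60),(6,255,255))|cv2.inRange(hsv,(172,150,60),(180,255,255));m[:180]=0;m[240:]=0;m[:,300:][:,60:]=0;m[:,:300]=0
ys,xs=np.nonzero(m);print(len(xs),xs.min(),xs.max(),ys.min(),ys.max())
# silhouette fit: cap cylinder z .153-.202
t=np.linspace(0,6.28,40)
from scipy.optimize import minimize
def cost(p):
    P=np.vstack([np.c_[p[0]+.016*np.cos(t),p[1]+.016*np.sin(t),0*t+z] for z in(.153,.202)])
    s=np.zeros((400,640),np.uint8);cv2.fillConvexPoly(s,cv2.convexHull(np.float32(proj(c,P))).round().astype(np.int32),255)
    return 1-((s&m)>0).sum()/((s|m)>0).sum()
r=minimize(cost,[.48,-.17],method="Nelder-Mead",options=dict(initial_simplex=[[.48,-.17],[.49,-.17],[.48,-.16]]));print(r.x,r.fun)
g=r.x
if r.fun<.2 and np.linalg.norm(g-[.48,-.17])<.02:
    R=orient([0,0,-1],hd(CY))
    manip.command_gripper(.06)
    manip.move_to(tcp([*g,.27],R),R)
    manip.servo_line(tcp([*g,.181],R),rate=.15)
    manip.command_gripper(.01,50);print(manip.get_width(),manip.get_contact_force(),manip.get_time())
    manip.servo_line(tcp([*g,.29],R),rate=.2)
    q=cr(.04,-.04);manip.servo_line(tcp([*q,.29],R),rate=.25)
    print(manip.get_width(),manip.get_contact_force(),manip.get_time())
    cam("wrist","pics/w4.png");cam("scene","pics/sc4.png");cam("side","pics/s4.png")
E
python3 -c "
import cv2,numpy as np
a=cv2.imread('pics/s4.png')[110:270,280:480];b=cv2.imread('pics/sc4.png')[110:270,250:450]
cv2.imwrite('pics/m4.png',np.hstack([cv2.resize(x,(400,320)) for x in(a,b)]))"
```

```text
685 318 343 201 234
[ 0.4804 -0.1677] 0.2198177676537585[ WARN:0@0.030] global loadsave.cpp:275 findDecoder imread_('pics/s4.png'): can't open/read file: check file path/integrity
Traceback (most recent call last):
TypeError: 'NoneType' object is not subscriptable
```

The fit came in at 0.22, just over my 0.2 gate, but it agrees with the commanded spot to 2.5 mm. That's good enough for a 32 mm cap in a 60 mm opening, so I'll go ahead.

```bash
python3 - <<'E'
from h import *
g=np.array([.4802,-.1685])
R=orient([0,0,-1],hd(CY))
manip.command_gripper(.06)
manip.move_to(tcp([*g,.27],R),R)
manip.servo_line(tcp([*g,.181],R),rate=.15)
print(manip.get_contact_force())
manip.command_gripper(.01,50);print(manip.get_width(),manip.get_contact_force(),manip.get_time())
manip.servo_line(tcp([*g,.29],R),rate=.2)
q=cr(.04,-.04);manip.servo_line(tcp([*q,.29],R),rate=.25)
print(manip.get_width(),manip.get_contact_force(),manip.get_time())
cam("scene","pics/sc4.png");cam("side","pics/s4.png")
E
python3 -c "
import cv2,numpy as np
a=cv2.imread('pics/s4.png')[110:270,280:480];b=cv2.imread('pics/sc4.png')[110:270,250:450]
cv2.imwrite('pics/m4.png',np.hstack([cv2.resize(x,(400,320)) for x in(a,b)]))"
```

```text
[-0.7588  0.0422  0.4277]
0.02940563805828594 [-0.534   1.6672  6.7774] 17.0917
0.029096497123903088 [ 0.5424 -0.4892 -3.0981] 18.7333
```

View pics/m4.png

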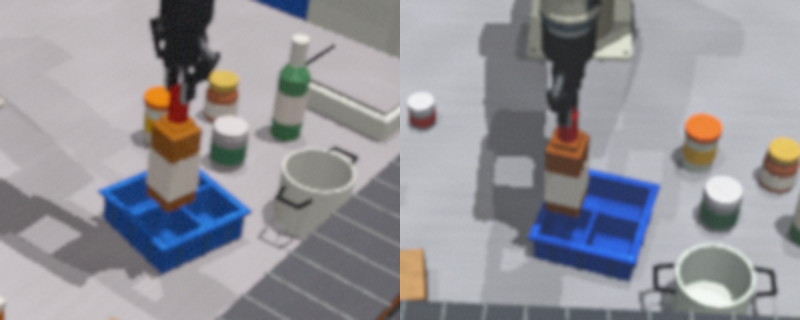

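The oil hangs essentially upright over the back-right cell. I'll lower it, release, then look at the sauce bottle.

```bash
python3 - <<'E'
from h import *
R=orient([0,0,-1],hd(CY));q=cr(.04,-.04)
z=touch(q,R,.195,.178)
print(manip.get_contact_force(),manip.get_torque())
manip.command_gripper(.055);manip.hold(.2)
manip.servo_line(tcp([*q,.30],R),rate=.25)
manip.move_to([.55,.33,.36],R)
cam("wrist","pics/w5.png");cam("scene","pics/sc5.png");cam("side","pics/s5.png");print(manip.get_time())
E
python3 -c "
import cv2,numpy as np
a=cv2.imread('pics/s5.png')[110:270,280:480];b=cv2.imread('pics/w5.png')
cv2.imwrite('pics/m5.png',np.hstack([cv2.resize(b,(480,300)),cv2.copyMakeBorder(cv2.resize(a,(320,256)),0,44,0,0,0)]))"
```

```text
touch 0.188 -2.85 3.01 21.8333
[-0.8253  0.2718  3.0091] [0.0369 0.2412 0.0174]
24.4583
```

View pics/m5.png

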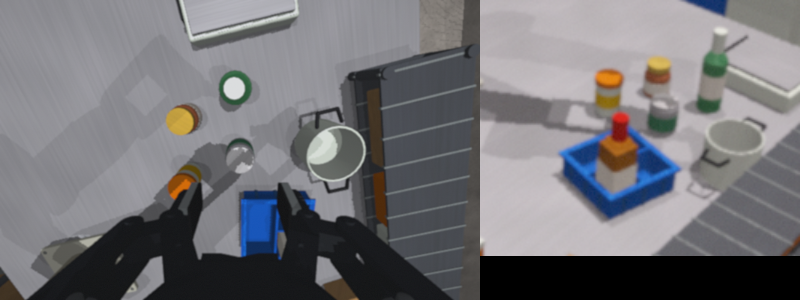

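The oil stands in the back-right cell. The sauce cap is at full px ~(312,117). I'll pick it by the neck.

```bash
python3 - <<'E'
from h import *
c=dict(np.load("pics/w5.npz"))
hsv=cv2.cvtColor(c["image"],cv2.COLOR_RGB2HSV)
m=cv2.inRange(hsv,(0,0,150),(180,60,255));b=np.zeros_like(m);cv2.circle(b,(312,117),19,255,-1);m&=b
M=cv2.moments(m,True);g=at(c,M["m10"]/M["m00"],M["m01"]/M["m00"],.200)[:2];print(M["m00"],M["m10"]/M["m00"],M["m01"]/M["m00"],g)
if np.linalg.norm(g-[.5635,.400])>.02: raise SystemExit
R=orient([0,0,-1],hd(CY))
manip.command_gripper(.062)
manip.move_to(tcp([*g,.27],R),R)
manip.servo_line(tcp([*g,.183],R),rate=.15)
print(manip.get_contact_force())
manip.command_gripper(.01,50);print(manip.get_width(),manip.get_contact_force(),manip.get_time())
manip.servo_line(tcp([*g,.32],R),rate=.2)
q=cr(.04,.04);manip.servo_line(tcp([*q,.32],R),rate=.25)
print(manip.get_width(),manip.get_contact_force(),manip.get_time())
cam("scene","pics/sc6.png");cam("side","pics/s6.png")
E
python3 -c "
import cv2,numpy as np
a=cv2.imread('pics/s6.png')[90:250,280:480];b=cv2.imread('pics/sc6.png')[110:270,250:450]
cv2.imwrite('pics/m6.png',np.hstack([cv2.resize(x,(400,320)) for x in(a,b)]))"
```

```text
680.0 311.8735294117647 117.29558823529412 [0.5608 0.4012]
[ 0.1453 -0.0786  0.1273]
0.027743349023433072 [-0.1905  0.0044  5.1297] 26.3667
0.027499846482932085 [-0.0196 -0.0961 -3.5259] 28.7
```

View pics/m6.png

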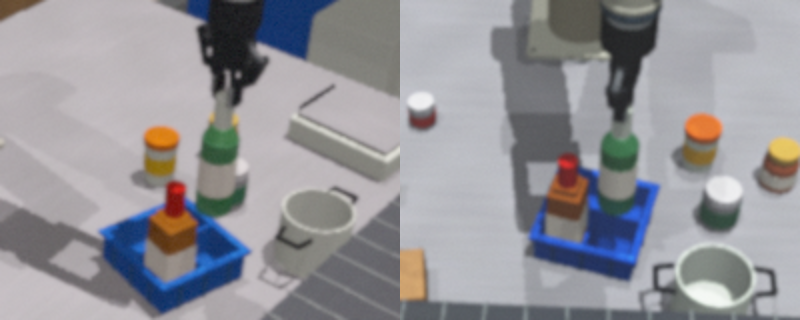

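```bash
python3 - <<'E'
from h import *
R=orient([0,0,-1],hd(CY));q=cr(.04,.04)
z=touch(q,R,.197,.180)
print(manip.get_contact_force(),manip.get_torque())
manip.command_gripper(.052);manip.hold(.2)
manip.servo_line(tcp([*q,.32],R),rate=.25)
print(manip.get_time())
t=np.radians(15);R=orient(np.sin(t)*hd(CY)-np.cos(t)*Z,hd(CY+np.pi/2))
for p,z in(([.395,.228],.30),([.395,.228],.2),([.395,.228],.086),(cr(-.043,0),.2),(cr(-.043,0),.09)): print(manip.solve_ik(tcp([*p,z],R),R))
manip.move_to(tcp([.395,.228,.26],R),R)
cam("wrist","pics/w7.png");cam("side","pics/s7.png");print(manip.get_time())
E
python3 -c "
import cv2,numpy as np
a=cv2.imread('pics/s7.png')[110:270,280:480];b=cv2.imread('pics/w7.png')
cv2.imwrite('pics/m7.png',np.hstack([cv2.resize(b,(480,300)),cv2.copyMakeBorder(cv2.resize(a,(320,256)),0,44,0,0,0)]))"
```

```text
touch 0.19 -3.72 2.65 32.0833
[-1.3598 -0.3635  2.6457] [-0.0494  0.2261  0.0204]
33.3083
[ 0.6337 -0.0063  2.0158 -0.2439  0.9779 -0.5649]
[ 0.6337  0.1428  2.1242 -0.3051  0.7299 -0.4725]
[ 0.6337  0.3771  2.1973 -0.4843  0.4447 -0.2597]
[ 0.127   0.2257  2.0151 -0.1559  0.6626 -1.0811]
[ 0.127   0.425   2.0804 -0.246   0.4031 -0.9774]
34.525
```

View pics/m7.png

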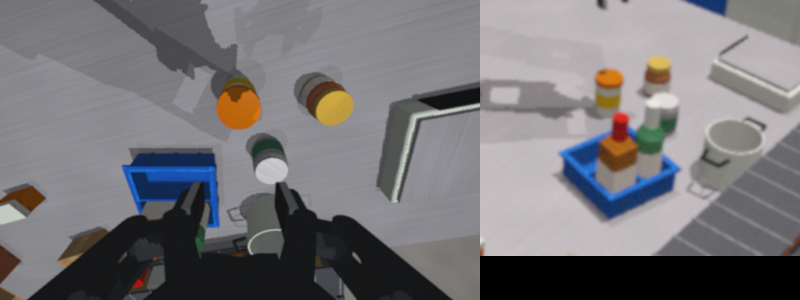

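Both bottles stand in the back cells. The tub's lid is at full px ~(318,147). I'll refine from this view and grasp.

```bash
python3 - <<'E'
from h import *
c=dict(np.load("pics/w7.npz"))
hsv=cv2.cvtColor(c["image"],cv2.COLOR_RGB2HSV)
m=cv2.inRange(hsv,(7,180,170),(19,255,255))
b=np.zeros_like(m);cv2.circle(b,(318,147),45,255,-1);m&=b
cn=max(cv2.findContours(m,0,2)[0],key=cv2.contourArea);e=cv2.fitEllipse(cv2.convexHull(cn));print(e)
g=at(c,*e[0],.095)[:2];print(g)
if np.linalg.norm(g-[.396,.227])>.012: raise SystemExit
t=np.radians(15);R=orient(np.sin(t)*hd(CY)-np.cos(t)*Z,hd(CY+np.pi/2))
manip.command_gripper(.085)
manip.move_to(tcp([*g,.16],R),R)
manip.servo_line(tcp([*g,.086],R),rate=.12)
print(manip.get_contact_force())
manip.command_gripper(.04,35);print(manip.get_width(),manip.get_contact_force(),manip.get_time())
manip.servo_line(tcp([*g,.21],R),rate=.2)
q=cr(-.043,0);manip.servo_line(tcp([*q,.21],R),rate=.2)
print(manip.get_width(),manip.get_contact_force(),manip.get_time())
cam("scene","pics/sc8.png");cam("side","pics/s8.png")
E
python3 -c "
import cv2,numpy as np
a=cv2.imread('pics/s8.png')[90:250,280:480];b=cv2.imread('pics/sc8.png')[110:270,250:450]
cv2.imwrite('pics/m8.png',np.hstack([cv2.resize(x,(400,320)) for x in(a,b)]))"
```

```text
((317.8482971191406, 143.98284912109375), (54.779296875, 57.856563568115234), 91.5008544921875)
[0.3926 0.2268]
[ 0.6088  0.6256 -0.2839]
0.040451928018675525 [-1.8861 -0.0466  8.4884] 36.7167
0.04028455056284959 [-0.2349 -0.2451  0.348 ] 38.7583
```

View pics/m8.png

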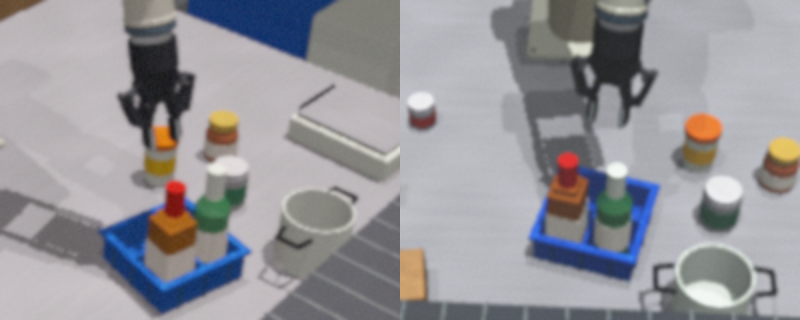

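The grip missed: the open pads stand further back, so they closed over the top of the lid. The width went to 40 mm and there was no load. The tub still stands, so I'll re-measure it and grasp about 16 mm lower. The fingers have room inside the wide bay.

```bash
python3 - <<'E'
from h import *
t=np.radians(15);R=orient(np.sin(t)*hd(CY)-np.cos(t)*Z,hd(CY+np.pi/2))
manip.command_gripper(.085)
manip.move_to(tcp([.395,.228,.26],R),R)
c=cam("wrist","pics/w9.png")
hsv=cv2.cvtColor(c["image"],cv2.COLOR_RGB2HSV)
m=cv2.inRange(hsv,(7,180,170),(19,255,255))
b=np.zeros_like(m);cv2.circle(b,(318,147),45,255,-1);m&=b
cn=max(cv2.findContours(m,0,2)[0],key=cv2.contourArea);e=cv2.fitEllipse(cv2.convexHull(cn));print(e)
g=at(c,*e[0],.095)[:2];print(g)
if np.linalg.norm(g-[.396,.227])>.012: raise SystemExit
manip.servo_line(tcp([*g,.14],R),rate=.25)
manip.servo_line(tcp([*g,.070],R),rate=.1)
print(manip.get_contact_force())
manip.command_gripper(.05,40);w=manip.get_width();print(w,manip.get_contact_force(),manip.get_time())
if w<.057: raise SystemExit("missed")
manip.servo_line(tcp([*g,.20],R),rate=.2)
q=cr(-.043,0);manip.servo_line(tcp([*q,.20],R),rate=.2)
print(manip.get_width(),manip.get_contact_force(),manip.get_time())
cam("scene","pics/sc10.png");cam("side","pics/s10.png")
E
python3 -c "
import cv2,numpy as np
a=cv2.imread('pics/s10.png')[90:250,280:480];b=cv2.imread('pics/sc10.png')[110:270,250:450]
cv2.imwrite('pics/m10.png',np.hstack([cv2.resize(x,(400,320)) for x in(a,b)]))"
```

```text
((318.2486877441406, 144.10635375976562), (54.648162841796875, 57.62791061401367), 92.32870483398438)
[0.3926 0.2268]
[ 0.4324 -0.0301  0.3004]
0.06406625383681763 [-3.2373 -0.4141 10.7566] 42.1667
0.06381074626742574 [-0.002  -0.0632 -2.0571] 44.2417
```

View pics/m10.png

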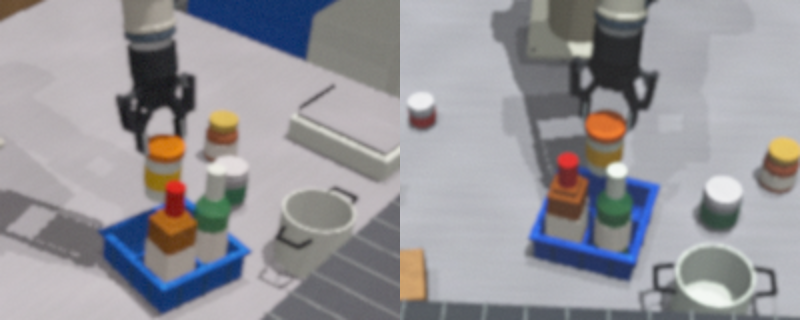

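The tub is held upright with its weight (2 N) felt. I'll set it down in the bay, release and retreat towards the robot.

```bash
python3 - <<'E'
from h import *
t=np.radians(15);R=orient(np.sin(t)*hd(CY)-np.cos(t)*Z,hd(CY+np.pi/2));q=cr(-.043,0)
z=touch(q,R,.087,.06)
print(manip.get_contact_force(),manip.get_torque(),manip.get_width())
manip.command_gripper(.085);manip.hold(.2)
print(manip.get_contact_force())
X=Rn.from_rotvec(R).as_matrix()[:,0];p=np.array(manip.get_position())
manip.servo_line(p-.2*X,rate=.2)
manip.set_joints([-.9,.1,1.75,0,1.29,0]);manip.hold(.3)
print(manip.get_time(),manip.get_contact_force())
cam("scene","pics/sc11.png");cam("side","pics/s11.png")
E
python3 -c "
import cv2,numpy as np
a=cv2.imread('pics/s11.png')[90:250,200:480];b=cv2.imread('pics/sc11.png')[110:270,200:480]
cv2.imwrite('pics/m11.png',np.vstack([cv2.resize(x,(525,300)) for x in(a,b)]))"
```

```text
touch 0.077 -2.59 3.03 48.275
[-0.766  -1.5101  3.0337] [-0.1348  0.0763  0.0092] 0.06368311929962335
[-0.2122  1.0232 -1.3493]
52.0333 [-0.5304 -0.0496 -0.1524]
```

The viewer limit is reached, so I'll check numerically: where the lid and caps should project, and whether the bystanders moved.

```bash
python3 - <<'E'
from h import *
for n,f,f0 in(("scene","sc11","scene0"),("side","s11","side0")):
    c=dict(np.load(f"pics/{f}.npz"));hsv=cv2.cvtColor(c["image"],cv2.COLOR_RGB2HSV)
    for nm,P,lo,hi in(("tub",[*cr(-.043,0),.101],(5,150,140),(17,255,255)),("oil",[*cr(.04,-.04),.208],(0,170,90),(4,255,255)),("sauce",[*cr(.04,.04),.211],(0,0,170),(180,50,255))):
        u=proj(c,P)[0];x,y=u.astype(int)
        m=cv2.inRange(hsv,lo,hi);b=np.zeros_like(m);cv2.circle(b,(x,y),14,255,-1);m&=b
        k,l,s,ce=cv2.connectedComponentsWithStats(m)
        if k>1:
            i=1+s[1:,4].argmax();print(n,nm,"pred",u.round(1),"blob",s[i].tolist())
        else: print(n,nm,u,"none")
    d=cv2.absdiff(cv2.imread(f"pics/{f}.png"),cv2.imread(f"pics/{f0}.png")).max(2)
    for nm,P in(("jar",[.443,.361,.05]),("tin",[.531,.254,.05]),("smtin",[.31,-.29,.03]),("spice",[.523,-.343,.03]),("carton",[.71,-.29,.04]),("pot",[.70,.228,.06])):
        x,y=proj(c,P)[0].astype(int);w=d[y-10:y+11,x-10:x+11];print("  ",nm,"median diff",np.median(w),"frac>40",(w>40).mean().round(2))
E
```

```text
scene tub pred [350.8 197.5] blob [338, 192, 15, 15, 159]
scene oil pred [332.7 189.8] blob [330, 188, 8, 6, 42]
scene sauce pred [357.9 194.6] blob [344, 180, 28, 19, 346]
   jar median diff 3.0 frac>40 0.0
   tin median diff 3.0 frac>40 0.0
   smtin median diff 5.0 frac>40 0.03
   spice median diff 3.0 frac>40 0.0
   carton median diff 4.0 frac>40 0.0
   pot median diff 3.0 frac>40 0.0
side tub pred [359.1 192.4] blob [351, 189, 22, 17, 193]
side oil pred [367.2 182.4] blob [363, 181, 9, 16, 106]
side sauce pred [387.9 173.3] blob [373, 161, 29, 25, 317]
   jar median diff 3.0 frac>40 0.0
   tin median diff 4.0 frac>40 0.2
   smtin median diff 4.0 frac>40 0.0
   spice median diff 3.0 frac>40 0.0
   carton median diff 3.0 frac>40 0.0
   pot median diff 3.0 frac>40 0.0
```

The bystanders haven't moved. The lid is partly hidden by the bottles in the fixed views, so I'll take one wrist look from above to confirm it.

```bash
python3 - <<'E'
from h import *
manip.move_to([.46,.02,.40],orient([0,0,-1],hd(CY)))
c=cam("wrist","pics/w12b.png");print(manip.get_time())
hsv=cv2.cvtColor(c["image"],cv2.COLOR_RGB2HSV);t=np.linspace(0,2*np.pi,60)
def ell(p,r,z): return cv2.fitEllipse(np.float32(proj(c,np.c_[p[0]+r*np.cos(t),p[1]+r*np.sin(t),0*t+z])))
for nm,p,r,z,lo,hi in(("tub",cr(-.043,0),.033,.101,(5,170,120),(17,255,255)),("oil",cr(.04,-.04),.016,.208,(0,150,80),(5,255,255)),("sauce",cr(.04,.04),.015,.211,(0,0,165),(180,45,255))):
    e=ell(p,r,z);m=cv2.inRange(hsv,lo,hi);b=np.zeros_like(m);cv2.circle(b,tuple(int(x) for x in e[0]),int(e[1][1]/2+9),255,-1);m&=b
    cn=max(cv2.findContours(m,0,2)[0],key=cv2.contourArea,default=None)
    f=cv2.fitEllipse(cv2.convexHull(cn));print(nm,"pred",np.round(e[0],1),np.round(e[1],1),"seen",np.round(f[0],1),np.round(f[1],1),"world",at(c,*f[0],z)-[*p,z])
E
```

```text
53.7667
tub pred [357.9 133.3] [41.8 43.9] seen [359.1 133.9] [40.7 41.7] world [ 0.0018 -0.0007 -0.    ]
oil pred [435.  172.2] [24.1 27.3] seen [430.1 169.1] [25.5 34. ] world [-0.0053  0.0056 -0.    ]
sauce pred [444.6 103.8] [25.1 28.9] seen [445.  104.6] [24.7 28.4] world [ 0.0004 -0.0008 -0.    ]
```

```bash
python3 -c "
from rig import manip
print(manip.get_time(),manip.get_contact_force(),manip.sign_off())"
```

```text
the job is handed in; nothing more can be done
53.7667 [ 0.06137482 -0.57887152  0.16392466] None
```

The job is done and handed in at 53.8 s. Both bottles are in the back cells and the tub is in the front bay.

**Sequence:** I stood the amber oil bottle upright on the bench and released it. I then regripped it by the cap and set it in the back-right cell. The green sauce bottle went into the back-left cell, held by the neck. The tub went into the front bay last. Each item was lowered in 1 mm steps until it touched, then released.

**Last checks:**
- **Tub and sauce:** a final wrist view showed the tub lid within 2 mm and the sauce cap within 1 mm of where they would be if standing upright.
- **Oil:** its cap read about 8 mm off on the same check. The red side of the cap was included in that measurement, so it is less certain. An earlier picture showed it standing in its cell.
- **Bystanders:** before/after comparison of both fixed views showed no sign that the jar, both tins, spice box or carton had moved. In the side view the tin's patch differed in 20% of its pixels; I put that down to the changed background behind it. I checked the pot there too. It is the only round open white tub I saw, so I took it for the ice tub.
- **Robot:** it was touching nothing at hand-in.

**What went wrong or disagreed:**
- **Missed grasp:** the first try at the tub closed over the top of its lid, with about 8 N upward on the gripper. Re-measuring showed the tub had not moved, and gripping 16 mm lower worked.
- **Cap fit:** the fit for the standing oil's cap missed my own threshold slightly (0.22 against 0.20). It agreed with the expected spot to 2.5 mm, so I went ahead.
- **No picture of the final state:** I had used up the picture limit, so the tub in the bay was checked by numbers only.

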